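# Firm-lever check of a rebuilt motorcycle brake lever

### The job

The brake master cylinder on this handlebar has been rebuilt and its outlet blanked off. With the outside of your fingers on the front of the hand lever, press it in towards the rubber grip until it comes up firm, let it spring all the way back out, then press it in again and finish while holding it firmly in, short of the grip, so that the gap can be measured. Push steadily with about 15 N, never hard; do not pinch the lever or touch its inner side, and leave the handlebar and the things on the bench alone.

Things in the scene. Friction and masses are not known exactly. Their poses are not given: they have to be found in the camera images.
- lever_pad (a point): Where to push: middle of the outer face of the aluminium lever blade, 100 mm from the hinge, at blade mid-height, 125 mm above the bench (blade 16 mm tall, about 10 mm thick). The point rides on the lever. Its x axis is level and points from this face towards the rubber grip (the push direction); its y axis runs along the lever towards the free end; z is up.
- lever_end (a point): Centre of the 19 mm ball at the lever's free end, about 63 mm farther out than lever_pad; same axes.
- lever_pivot (a point): The lever's fixed upright hinge axis, at blade mid-height. Axes are those of the stand: x from the lever side towards and past the bar, y along the bar to its free end, z up. Just inboard (-y) of it sits the dark brake cylinder, fixed to the bar, with its box-shaped reservoir: top 49 mm above this height, outboard edge 18 mm inboard of the hinge.
- grip_mid (a point): Middle of the ribbed black rubber grip (32 mm diameter, 124 mm long, level), on the bar's axis, at the height of the lever; axes as lever_pivot. With the lever out there are about 65 mm between grip and blade, with it firmly in about 40 mm (about 20 mm at the ball end).
- lever_root (a joint): Swing of the lever at its hinge, rad: 0 = sprung fully out, grows as the lever is pressed in, 0.17 = come up firm. Pushed at lever_pad it yields to 2 N at first and 4.5 N just before 0.17, where it stops; from there the blade gives only about 0.33 mm per N at lever_pad, so 15 N is some 4 mm past the firm point. From out to firm lever_pad moves about 19 mm. Let go, it springs back to 0.
- brake_lever: The blade of the hand lever, 165 mm long; origin on its hinge, axes as lever_pad.
- stand: All that is rigid: grey magnetic base (130 x 124 x 52 mm) fast on the bench, upright 50 mm tube (top at 164 mm), level 22 mm handlebar 125 mm up, its free end 82 mm beyond the grip's middle. Origin on the bench below the grip's middle; tube and base are centred 217 mm from it along -y. x points from the lever side towards the bar, y along the bar to its free end.
- weld_screen: A thin clear upright pane, all but invisible, fixed along the near edge of the bench between robot and work in two small clips: 820 mm long, top 530 mm above the bench. Origin at the middle of its lower edge; its x axis runs along the pane. The arm must reach over it or round its left end; the lever's push side lies at least 180 mm beyond it.
- dish: Round steel dish of small parts, 144 mm across, 32 mm high, loose; origin at its underside.
- spanner_1: Spanner, 158 mm long, lying loose.
- allen_key: Black hexagon key, 98 mm long, lying loose.
- bolt_1: Bolt, 51 mm high, standing loose on its head.
- nut_1: Large steel nut, 27 mm, 13 mm high, lying loose.
- measure: Yellow tape measure, 81 x 36 x 60 mm, standing loose.

How it is judged:
By the outcome, as a careful person would: the job done as asked, in the order asked, and still so for the second after the job is handed in, while the arm keeps its last pose, push and grip.
It also fails if it takes over 45 s, if anything falls off the work surface, if the arm or the gripper's body presses on something with over 40 N, if the wrist force passes 120 N, or if a joint passes its speed limit or range.

### The arm

A 6-joint arm with a two-finger parallel gripper is mounted at the origin on a cart in front of the work surface, level with it; the furniture and walls round the work are solid. World frame = base frame: x ahead of the robot, y to its left, z up, the work surface at z = 0. Lengths are in m, angles in rad, forces in N, time in s.
With the tool pointing down it reaches from about 0.35 to 0.725 m from the base axis. Payload 4.3 kg.
Tool frame: the origin (TCP) lies midway between the tips of the shut fingers; the grasp point (between the pads) lies 19 mm behind it; z points along the fingers, y is the line along which they close (so a half turn about z gives the same grasp; the last joint's range is limited). The gripper opens to 85 mm and grips with 20 to 120 N. Pads are 22 mm wide; open, the fingers measure 114 mm over their backs; the gripper's body (76 mm by 85 mm) begins 54 mm behind the grasp point. The pads swing forward as they close: fully open they stand 13 mm farther back than shut.
Start: joints at [1.097, 0.377, 0.081, 1.274, 0, 1.46], TCP at [0.205, 0.537, 0.231] pointing down, gripper open.
Joint ranges: [-2.72, 2.72], [-0.84, 1.66], [-1.02, 1.22], [-1.77, 2.12], [-1.37, 1.28], [-3.14, 3.14]. Speed limits (rad/s): [2.57, 2.57, 3.14, 3.14, 3.14, 3.14].

### API

Orientations are given as a unit quaternion [w, x, y, z].
In Python, from cell import robot gives the robot as it stands.
- The arm moves only by the tool carry_out, never from a script. Its argument "rows" is a list of rows, each an object of numbers: "wx", "wy", "wz": the turn, a rotation vector about the tool's x, y, z in rad; "dx", "dy", "dz": the shift along the tool's x, y, z in cm; "hand": the opening in per cent of the stroke, from 0 (shut) to 100 (fully open). In form: [{"wx": .., "wy": .., "wz": .., "dx": .., "dy": .., "dz": .., "hand": ..}, ...]. A call has 1 to 12 rows; each row is the pose to reach, as a shift and turn from the pose commanded when the call began, along the tool's axes at that moment; what a row does not reach only later rows make up. A row lasts 1/8 s, in which the tool goes at most 62.5 mm and 10.7 degrees, less where a joint would pass 70% of its speed; a pose out of reach is approached as far as the arm can. A call with a gripper value outside its range is refused whole. The fingers move at their own pace and stop on an object; the grip force is fixed at half the most. Time passes only in rows, so rows that repeat a pose let the fingers close. It gives the time, the measured TCP pose, the force, the opening and the grip force at its end, in the units of the state.
- robot.get_state(): the state, without advancing time (a new reading comes with each control period).
- robot.snapshot(name): name is "side" or "top"; returns the picture (400x640x3 uint8, red, green, blue); there is no depth.
- robot.get_calibration(name): a dict with "K" (3x3 intrinsics, pixels), "xyz" and "orientation" of the camera in the world. Camera axes: x right, y up, looking along -z (the intrinsics and any distortion apply to the point x, -y, -z); pixel columns grow to the right and rows downward; lengths in m; the calibration is good to about 2 mm. A picture is of the moment at which its call begins. get_calibration takes no time and is no camera call.
- robot.job_done(): hands the job in; it is judged then, once.
The state is a dict: "time_s": time; "joint_pos": joint angles; "qd": joint speeds; "effort": joint torques, N m; "eef_pos": TCP position; "ee_rot": TCP orientation; "ft_force": force on the tool from outside, world axes, zero at the start; "torque": the same for the moment, N m; "width": opening from 0.0 (shut) to 1.0 (fully open); "grasp_force": force on a finger pad.
Only numpy, scipy, OpenCV 4.12 (cv2) and the standard library are available. Lean on these libraries where they do the work, as an engineer would, in place of code of your own. Each camera call takes 0.05 s, during which the arm holds its last target. There are 200 camera calls.

## Working session

There is one attempt and no reset: what is moved stays moved. The work goes in short steps, Python scripts to look and compute and a tool call to move; the robot and the scene stay as the last step left them, time stands still between calls to the robot, and variables do not carry over. Pictures are saved under pics/ and viewed, at most 10 in all, crops included, and the job is handed in when it is done.

Besides the shell and the picture viewer there is one more tool, called after "Call:" by a JSON object that holds its "op" and its "data", one argument or row to a line. carry_out: Moves the arm, as the interface text tells. Its arguments: {"type":"object","properties":{"rows":{"type":"array","items":{"type":"object","properties":{"wx":{"type":"number"},"wy":{"type":"number"},"wz":{"type":"number"},"dx":{"type":"number"},"dy":{"type":"number"},"dz":{"type":"number"},"hand":{"type":"number"}}}}},"required":["rows"]}

```bash
mkdir -p pics; ls; python3 - <<'E'
from cell import robot
import cv2
for n in("side","top"):
    cv2.imwrite(f"pics/{n}0.png",robot.snapshot(n)[:,:,::-1])
    print(n,robot.get_calibration(n))
print(robot.get_state())
E
```

```text
pics
side {'K': array([[496.51694969,   0.        , 318.16369041],
       [  0.        , 496.51694969, 200.62075798],
       [  0.        ,   0.        ,   1.        ]]), 'xyz': array([0.80355172, 0.3338343 , 0.82416214]), 'orientation': array([0.22423773, 0.08250348, 0.32556775, 0.91483127])}
top {'K': array([[492.09599825,   0.        , 315.5523641 ],
       [  0.        , 492.09599825, 203.50018794],
       [  0.        ,   0.        ,   1.        ]]), 'xyz': array([ 0.44277336, -0.18814669,  1.23394872]), 'orientation': array([ 0.70845543,  0.03506654, -0.02319555, -0.7045021 ])}
{'time_s': 0.1, 'joint_pos': array([1.09668809e+00, 3.78006937e-01, 7.97606155e-02, 1.27441206e+00,
       2.11348316e-05, 1.46051344e+00]), 'qd': array([ 2.34931661e-04, -9.41456356e-04,  2.53899025e-03,  9.03653689e-04,
        9.33217021e-05,  4.58540925e-04]), 'effort': array([ 8.56436782e-04, -4.64694643e+01,  2.70581639e+01,  1.20685183e-02,
       -1.51580443e-04,  1.78910220e-06]), 'eef_pos': array([0.20432098, 0.53683836, 0.23044508]), 'ee_rot': array([-2.78306511e-04,  1.80910947e-01,  9.83499040e-01, -8.88519060e-04]), 'ft_force': array([0.27411963, 0.16153431, 0.65472143]), 'torque': array([ 0.0209214 , -0.01976039,  0.05354196]), 'grasp_force': 0.0, 'width': 0.9942486501296169}
```

View pics/side0.png

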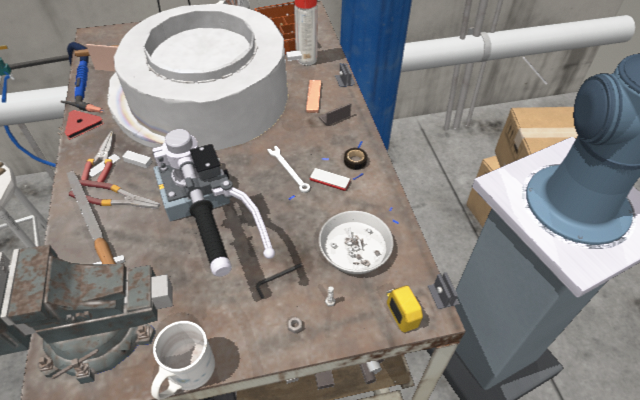

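View pics/top0.png

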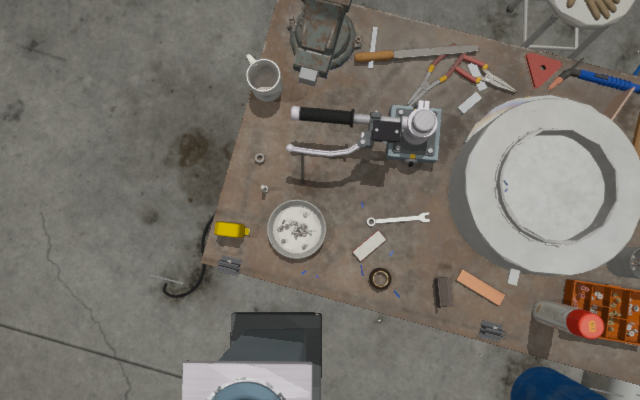

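The side view shows the ball end at about (269,253), grip (198,205)-(222,262) and reservoir (205,158). In the top view the ball is at (290,149), the grip at (300,113)-(353,117), the reservoir at (384,130), and the pane clips at (228,265) and (492,328). I'll zoom in to get better pixel positions.

```bash
python3 - <<'E'
import cv2,numpy as np
s=cv2.imread("pics/side0.png")[140:290,160:300]; t=cv2.imread("pics/top0.png")[95:185,280:450]
a=cv2.resize(s,None,fx=4,fy=4,interpolation=cv2.INTER_CUBIC); cv2.imwrite("pics/s1.png",a)
cv2.imwrite("pics/t1.png",cv2.resize(t,None,fx=4.5,fy=4.5,interpolation=cv2.INTER_CUBIC))
E
```

```text
(no output)
```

View pics/s1.png

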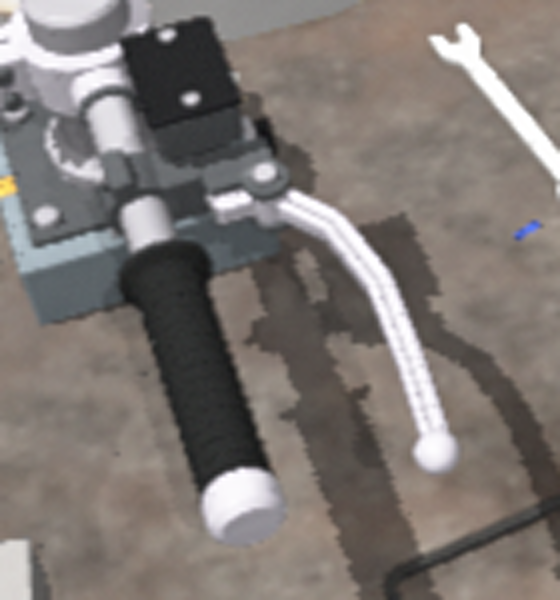

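View pics/t1.png

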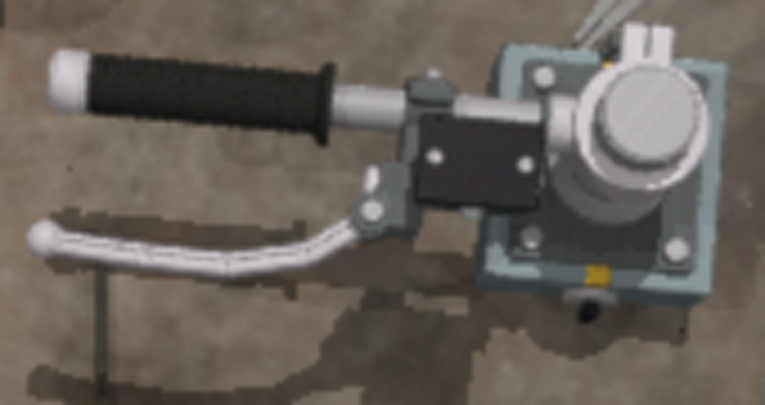

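```bash
cat > h.py <<'E'
from cell import robot
import numpy as np, cv2
from scipy.spatial.transform import Rotation as R
def rot(q): return R.from_quat([q[1],q[2],q[3],q[0]])
def ray(n,u,v):
    c=robot.get_calibration(n);K=c["K"]
    d=np.array([(u-K[0,2])/K[0,0],-(v-K[1,2])/K[1,1],-1]); return c["xyz"],rot(c["orientation"]).apply(d)
def onz(n,u,v,z):
    o,d=ray(n,u,v); return o+d*(z-o[2])/d[2]
def proj(n,p):
    c=robot.get_calibration(n); q=rot(c["orientation"]).inv().apply(np.atleast_2d(p)-c["xyz"]); q=q*[1,-1,-1]
    q=q@c["K"].T; return q[:,:2]/q[:,2:]
E
python3 - <<'E'
from h import *
np.set_printoptions(precision=4,suppress=True)
T=lambda x,y,z:print("top",onz("top",280+x/4.5,95+y/4.5,z))
S=lambda x,y,z:print("side",onz("side",160+x/4,140+y/4,z))
print("ball");T(43,238,.125);S(436,451,.125)
print("pivot bolt");T(372,210,.14);S(265,173,.14)
print("barend");T(50,79,.125);S(243,515,.125)
print("gripL");T(88,82,.125)
print("gripR");T(328,103,.125);S(165,265,.125)
print("kink outer");T(225,278,.125)
print("outer face x170, x130 ");T(170,269,.125);T(100,259,.125)
print("outer side img top edge", );S(410,330,.133)
print("res");T(417,205,.174);T(540,208,.174)
print("clips",onz("top",228,265,0),onz("top",492,328,0),onz("side",444,291,0),onz("side",345,75,0))
print("dish",onz("top",297,229,.03),"measure",onz("top",232,230,.06),"bolt",onz("top",264,188,.05))
E
```

```text
ball
top [ 0.6615 -0.109   0.125 ]
side [ 0.6608 -0.1086  0.125 ]
pivot bolt
top [ 0.6733 -0.2747  0.14  ]
side [ 0.6714 -0.2735  0.14  ]
barend
top [ 0.7438 -0.1117  0.125 ]
side [ 0.7433 -0.1165  0.125 ]
gripL
top [ 0.7423 -0.1312  0.125 ]
gripR
top [ 0.7316 -0.2536  0.125 ]
side [ 0.7282 -0.2558  0.125 ]
kink outer
top [ 0.6413 -0.2015  0.125 ]
outer face x170, x130 
top [ 0.6458 -0.1736  0.125 ]
top [ 0.6508 -0.1381  0.125 ]
outer side img top edge
side [ 0.6469 -0.1658  0.133 ]
res
top [ 0.6686 -0.2937  0.174 ]
top [ 0.6673 -0.3532  0.174 ]
clips [0.3894 0.0507 0.    ] [ 0.2406 -0.6015  0.    ] [0.38   0.0407 0.    ] [ 0.2196 -0.6158  0.    ]
dish [ 0.4794 -0.1226  0.03  ] measure [0.4752 0.0312 0.06  ] bolt [ 0.5776 -0.0427  0.05  ]
```

Call:
{"op": "carry_out", "data": {
  "rows": [
    {"wx":0,"wy":0,"wz":0,"dx":0,"dy":0,"dz":-3,"hand":0},
    {"wx":0,"wy":0,"wz":0,"dx":0,"dy":0,"dz":-6,"hand":0},
    {"wx":0,"wy":0,"wz":0,"dx":0,"dy":0,"dz":-10,"hand":0},
    {"wx":0,"wy":0,"wz":0,"dx":0,"dy":0,"dz":-14,"hand":0},
    {"wx":0,"wy":0,"wz":0,"dx":0,"dy":0,"dz":-14,"hand":0}
  ]
}}

```text
time_s: 0.72
eef_pos: [0.2052, 0.5385, 0.3743]
ee_rot: [0.001, 0.181, 0.983, 0.003]
ft_force: [0.2, -0.0, 1.0]
width: 0.002
grasp_force: 0.0
```

```bash
cat > st.py <<'E'
from h import *
import sys
np.set_printoptions(precision=4,suppress=True)
s=robot.get_state(); open("log.txt","a").write(repr([*s["joint_pos"],*s["eef_pos"],*s["ee_rot"]])+"\n")
for k in("time_s","joint_pos","eef_pos","ee_rot","ft_force","width"):print(k,s[k])
E
python3 st.py
```

```text
time_s 0.725
joint_pos [ 1.0967  0.4009  0.4858  1.65   -0.      1.4605]
eef_pos [0.2052 0.5385 0.3743]
ee_rot [0.0008 0.1809 0.9835 0.0028]
ft_force [ 0.2436 -0.0143  1.0117]
width 0.0015304765236228987
```

Call:
{"op": "carry_out", "data": {
  "rows": [
    {"wx":0,"wy":0,"wz":0,"dx":0,"dy":3,"dz":0,"hand":0},
    {"wx":0,"wy":0,"wz":0,"dx":0,"dy":6,"dz":2,"hand":0},
    {"wx":0,"wy":0,"wz":0,"dx":0,"dy":6,"dz":4,"hand":0},
    {"wx":0,"wy":0,"wz":0,"dx":0,"dy":6,"dz":4,"hand":0}
  ]
}}

```text
time_s: 1.23
eef_pos: [0.2253, 0.5923, 0.3276]
ee_rot: [-0.001, 0.181, 0.984, -0.003]
ft_force: [0.9, 0.1, -0.8]
width: -0.001
grasp_force: 0.0
```

```bash
python3 st.py
```

```text
time_s 1.225
joint_pos [ 1.1072  0.5341  0.5746  1.6182 -0.      1.4709]
eef_pos [0.2253 0.5923 0.3276]
ee_rot [-0.001   0.1809  0.9835 -0.0034]
ft_force [ 0.8511  0.0878 -0.794 ]
width -0.0007749494649027137
```

Call:
{"op": "carry_out", "data": {
  "rows": [
    {"wx":0.1,"wy":0,"wz":0,"dx":0,"dy":0,"dz":0,"hand":0},
    {"wx":0.2,"wy":0,"wz":0,"dx":0,"dy":0,"dz":0,"hand":0},
    {"wx":0.3,"wy":0,"wz":0,"dx":0,"dy":0,"dz":0,"hand":0},
    {"wx":0.3,"wy":0,"wz":0,"dx":0,"dy":0,"dz":0,"hand":0}
  ]
}}

```text
time_s: 1.72
eef_pos: [0.2264, 0.5926, 0.2971]
ee_rot: [-0.023, 0.179, 0.975, -0.131]
ft_force: [-0.1, -0.6, -0.4]
width: 0.008
grasp_force: 0.0
```

```bash
python3 st.py
```

```text
time_s 1.725
joint_pos [ 1.1187  0.9355  1.2129  2.1133 -0.026   1.4852]
eef_pos [0.2264 0.5926 0.2971]
ee_rot [-0.0227  0.1789  0.9749 -0.1308]
ft_force [-0.142  -0.6202 -0.4011]
width 0.007788399826624442
```

```bash
cat > fit.py <<'E'
import numpy as np
from scipy.optimize import lsq_linear
L=[eval(l,{"np":np}) if 0 else eval(l.replace("np.float64","")) for l in open("log.txt")]
L.append([1.09668809e+00,3.78006937e-01,7.97606155e-02,1.27441206e+00,0,1.46,0.20432098,0.53683836,0.23044508])
M=[];b=[]
for l in L:
    q2,q3,q4=l[1:4];f=q2-q3;t=f+q4;r=np.hypot(l[6],l[7])
    # E A B C D Lt F
    M.append([1,np.sin(q2),np.cos(q2),np.cos(f),np.sin(f),np.cos(t),0]);b.append(r)
    M.append([0,np.cos(q2),-np.sin(q2),-np.sin(f),np.cos(f),-np.sin(t),1]);b.append(l[8])
M=np.array(M);b=np.array(b)
for keep in([0,1,2,3,4,5,6],[1,3,5,6],[1,3,4,5,6],[1,2,3,5,6],[0,1,3,5,6]):
    x,res,rk,sv=np.linalg.lstsq(M[:,keep],b,rcond=None)
    print(["EABCDLF"[k] for k in keep],x.round(3),np.abs(M[:,keep]@x-b).max().round(4),sv[-1].round(3))
E
python3 fit.py
```

```text
['E', 'A', 'B', 'C', 'D', 'L', 'F'] [0.003 0.496 0.001 0.384 0.073 0.448 0.261] 0.0 0.041
['A', 'C', 'L', 'F'] [0.505 0.388 0.55  0.425] 0.0187 0.118
['A', 'C', 'D', 'L', 'F'] [0.501 0.386 0.074 0.455 0.263] 0.0004 0.085
['A', 'B', 'C', 'L', 'F'] [0.404 0.058 0.378 0.336 0.327] 0.0133 0.047
['E', 'A', 'C', 'L', 'F'] [0.036 0.472 0.366 0.504 0.408] 0.0159 0.08
```

Call:
{"op": "carry_out", "data": {
  "rows": [
    {"wx":-0.13,"wy":0,"wz":0,"dx":0,"dy":0,"dz":0,"hand":0},
    {"wx":-0.27,"wy":0,"wz":0,"dx":0,"dy":0,"dz":0,"hand":0},
    {"wx":-0.27,"wy":0,"wz":0,"dx":0,"dy":0,"dz":0,"hand":0}
  ]
}}

```text
time_s: 2.1
eef_pos: [0.2271, 0.5939, 0.3102]
ee_rot: [0.005, 0.18, 0.983, 0.015]
ft_force: [-0.4, -0.0, 0.8]
width: 0.002
grasp_force: 0.0
```

```bash
python3 st.py; cat > plan.py <<'E'
from h import *
# rel(pose0, target): row numbers in tool axes of pose0
def rel(p0,R0,p,Rt):
    d=R0.inv().apply(np.array(p)-p0)*100; w=(R0.inv()*Rt).as_rotvec(); return np.r_[w,d].round(2)
def down(az): # tool down with tool y at azimuth az
    y=np.array([np.cos(az),np.sin(az),0]); z=np.array([0,0,-1.]); return R.from_matrix(np.c_[np.cross(y,z),y,z])
E
python3 - <<'E'
from plan import *
s=robot.get_state();p0=s["eef_pos"];R0=rot(s["ee_rot"])
a0=np.arctan2(p0[1],p0[0]);a1=np.arctan2(-.164,.5965)
print(np.degrees([a0,a1]))
for i in range(1,13):
    f=i/24;a=a0+(a1-a0)*f;r=np.hypot(*p0[:2])*(1-f)+.6186*f
    print(i,rel(p0,R0,[r*np.cos(a),r*np.sin(a),.31],down(np.radians(69.2+(-8-69.2)*f))))
E
```

```text
time_s 2.1
joint_pos [ 1.1067  0.4872  0.4518  1.5044 -0.0017  1.4694]
eef_pos [0.2271 0.5939 0.3102]
ee_rot [0.0051 0.1803 0.9835 0.0146]
ft_force [-0.4037 -0.0166  0.7787]
width 0.0024330907911232656
[ 69.076636   -15.37290245]
1 [ 0.03  0.    0.06 -3.9  -0.2   0.03]
2 [ 0.03  0.    0.11 -7.77 -0.64  0.04]
3 [  0.03   0.     0.17 -11.61  -1.32   0.03]
4 [  0.03   0.     0.22 -15.39  -2.23   0.02]
5 [ 3.00e-02  0.00e+00  2.80e-01 -1.91e+01 -3.37e+00  1.00e-02]
6 [ 3.000e-02 -0.000e+00  3.400e-01 -2.274e+01 -4.730e+00 -2.000e-02]
7 [  0.03  -0.     0.39 -26.28  -6.31  -0.05]
8 [  0.03  -0.     0.45 -29.71  -8.1   -0.09]
9 [ 3.000e-02 -0.000e+00  5.100e-01 -3.302e+01 -1.010e+01 -1.300e-01]
10 [ 3.000e-02 -0.000e+00  5.600e-01 -3.620e+01 -1.229e+01 -1.800e-01]
11 [ 3.000e-02 -0.000e+00  6.200e-01 -3.923e+01 -1.468e+01 -2.400e-01]
12 [ 3.000e-02 -1.000e-02  6.700e-01 -4.211e+01 -1.724e+01 -3.100e-01]
```

Call:
{"op": "carry_out", "data": {
  "rows": [
    {"wx":0.03,"wy":0,"wz":0.06,"dx":-3.9,"dy":-0.2,"dz":0,"hand":0},
    {"wx":0.03,"wy":0,"wz":0.11,"dx":-7.8,"dy":-0.6,"dz":0,"hand":0},
    {"wx":0.03,"wy":0,"wz":0.17,"dx":-11.6,"dy":-1.3,"dz":0,"hand":0},
    {"wx":0.03,"wy":0,"wz":0.22,"dx":-15.4,"dy":-2.2,"dz":0,"hand":0},
    {"wx":0.03,"wy":0,"wz":0.28,"dx":-19.1,"dy":-3.4,"dz":0,"hand":0},
    {"wx":0.03,"wy":0,"wz":0.34,"dx":-22.7,"dy":-4.7,"dz":0,"hand":0},
    {"wx":0.03,"wy":0,"wz":0.39,"dx":-26.3,"dy":-6.3,"dz":0,"hand":0},
    {"wx":0.03,"wy":0,"wz":0.45,"dx":-29.7,"dy":-8.1,"dz":-0.1,"hand":0},
    {"wx":0.03,"wy":0,"wz":0.51,"dx":-33,"dy":-10.1,"dz":-0.1,"hand":0},
    {"wx":0.03,"wy":0,"wz":0.56,"dx":-36.2,"dy":-12.3,"dz":-0.2,"hand":0},
    {"wx":0.03,"wy":0,"wz":0.62,"dx":-39.2,"dy":-14.7,"dz":-0.2,"hand":0},
    {"wx":0.03,"wy":-0.01,"wz":0.67,"dx":-42.1,"dy":-17.2,"dz":-0.3,"hand":0}
  ]
}}

```text
time_s: 3.6
eef_pos: [0.5603, 0.2819, 0.3112]
ee_rot: [0.005, 0.495, 0.869, -0.003]
ft_force: [0.4, 0.6, -0.7]
width: 0.002
grasp_force: 0.0
```

```bash
python3 st.py; python3 - <<'E'
from plan import *
s=robot.get_state();p0=s["eef_pos"];R0=rot(s["ee_rot"]);y=R0.apply([0,1,0]);y0=np.degrees(np.arctan2(y[1],y[0]))
a0=np.arctan2(p0[1],p0[0]);a1=np.arctan2(-.164,.5965)
print(np.degrees([a0,a1]),y0)
for i in range(1,13):
    f=i/12;a=a0+(a1-a0)*f;r=np.hypot(*p0[:2])*(1-f)+.6186*f
    print(i,rel(p0,R0,[r*np.cos(a),r*np.sin(a),.30],down(np.radians(y0+(-8-y0)*f))))
E
```

```text
time_s 3.6
joint_pos [ 0.3713  0.4996  0.475   1.5446 -0.0125  1.4062]
eef_pos [0.5603 0.2819 0.3112]
ee_rot [ 0.0054  0.4946  0.8691 -0.0033]
ft_force [ 0.4399  0.5869 -0.7471]
width 0.0018115354058968474
[ 26.70937249 -15.37290245] 30.70609288437393
1 [-0.    0.01  0.06 -3.8  -0.46  1.17]
2 [ 0.    0.01  0.11 -7.56 -1.14  1.22]
3 [ 0.000e+00  1.000e-02  1.700e-01 -1.128e+01 -2.060e+00  1.270e+00]
4 [ 0.000e+00  1.000e-02  2.300e-01 -1.493e+01 -3.200e+00  1.310e+00]
5 [ 0.00e+00  1.00e-02  2.80e-01 -1.85e+01 -4.56e+00  1.36e+00]
6 [ 0.000e+00  1.000e-02  3.400e-01 -2.197e+01 -6.130e+00  1.400e+00]
7 [ 0.000e+00  1.000e-02  3.900e-01 -2.534e+01 -7.910e+00  1.450e+00]
8 [ 0.000e+00  1.000e-02  4.500e-01 -2.859e+01 -9.890e+00  1.490e+00]
9 [ 0.000e+00  1.000e-02  5.100e-01 -3.171e+01 -1.207e+01  1.530e+00]
10 [ 0.000e+00  1.000e-02  5.600e-01 -3.469e+01 -1.443e+01  1.570e+00]
11 [ 0.000e+00  1.000e-02  6.200e-01 -3.751e+01 -1.696e+01  1.610e+00]
12 [ 0.000e+00  1.000e-02  6.800e-01 -4.017e+01 -1.966e+01  1.640e+00]
```

Call:
{"op": "carry_out", "data": {
  "rows": [
    {"wx":0,"wy":0.01,"wz":0.06,"dx":-3.8,"dy":-0.5,"dz":0.5,"hand":0},
    {"wx":0,"wy":0.01,"wz":0.11,"dx":-7.6,"dy":-1.1,"dz":1,"hand":0},
    {"wx":0,"wy":0.01,"wz":0.17,"dx":-11.3,"dy":-2.1,"dz":1.3,"hand":0},
    {"wx":0,"wy":0.01,"wz":0.23,"dx":-14.9,"dy":-3.2,"dz":1.3,"hand":0},
    {"wx":0,"wy":0.01,"wz":0.28,"dx":-18.5,"dy":-4.6,"dz":1.4,"hand":0},
    {"wx":0,"wy":0.01,"wz":0.34,"dx":-22,"dy":-6.1,"dz":1.4,"hand":0},
    {"wx":0,"wy":0.01,"wz":0.39,"dx":-25.3,"dy":-7.9,"dz":1.4,"hand":0},
    {"wx":0,"wy":0.01,"wz":0.45,"dx":-28.6,"dy":-9.9,"dz":1.5,"hand":0},
    {"wx":0,"wy":0.01,"wz":0.51,"dx":-31.7,"dy":-12.1,"dz":1.5,"hand":0},
    {"wx":0,"wy":0.01,"wz":0.56,"dx":-34.7,"dy":-14.4,"dz":1.6,"hand":0},
    {"wx":0,"wy":0.01,"wz":0.62,"dx":-37.5,"dy":-17,"dz":1.6,"hand":0},
    {"wx":0,"wy":0.01,"wz":0.68,"dx":-40.2,"dy":-19.7,"dz":1.6,"hand":0}
  ]
}}

```text
time_s: 5.1
eef_pos: [0.5962, -0.1646, 0.3015]
ee_rot: [0.004, 0.756, 0.654, -0.001]
ft_force: [-0.1, -0.1, 0.7]
width: 0.002
grasp_force: 0.0
```

```bash
python3 st.py; python3 - <<'E'
from plan import *
s=robot.get_state();p0=s["eef_pos"];R0=rot(s["ee_rot"])
print(rel(p0,R0,[.5965,-.164,.105],down(np.radians(-8))))
cv2.imwrite("pics/side2.png",robot.snapshot("side")[:,:,::-1])
E
```

```text
time_s 5.1
joint_pos [-0.3693  0.4687  0.4004  1.496  -0.0051  1.3454]
eef_pos [ 0.5962 -0.1646  0.3015]
ee_rot [ 0.0041  0.7561  0.6544 -0.0007]
ft_force [-0.0819 -0.0794  0.7488]
width 0.0022932902504700747
[ 1.000e-02  1.000e-02 -0.000e+00  1.900e-01 -8.000e-02  1.965e+01]
```

View pics/side2.png

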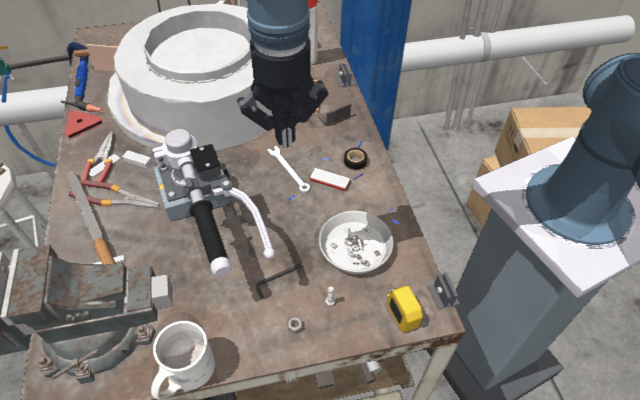

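The tool hangs above the bench at about (285,140) in front of the lever, with the pane cleared and nothing disturbed. Next I descend in front of the lever.

Call:
{"op": "carry_out", "data": {
  "rows": [
    {"wx":0.01,"wy":0.01,"wz":0,"dx":0.1,"dy":-0.1,"dz":3,"hand":0},
    {"wx":0.01,"wy":0.01,"wz":0,"dx":0.2,"dy":-0.1,"dz":6.5,"hand":0},
    {"wx":0.01,"wy":0.01,"wz":0,"dx":0.2,"dy":-0.1,"dz":10,"hand":0},
    {"wx":0.01,"wy":0.01,"wz":0,"dx":0.2,"dy":-0.1,"dz":13.5,"hand":0},
    {"wx":0.01,"wy":0.01,"wz":0,"dx":0.2,"dy":-0.1,"dz":17,"hand":0},
    {"wx":0.01,"wy":0.01,"wz":0,"dx":0.2,"dy":-0.1,"dz":19.6,"hand":0},
    {"wx":0.01,"wy":0.01,"wz":0,"dx":0.2,"dy":-0.1,"dz":19.6,"hand":0}
  ]
}}

```text
time_s: 6.02
eef_pos: [0.5946, -0.1618, 0.102]
ee_rot: [-0.006, 0.755, 0.655, -0.002]
ft_force: [-0.0, -0.9, -0.4]
width: 0.002
grasp_force: 0.0
```

```bash
python3 st.py; python3 - <<'E'
from plan import *
a=cv2.resize(robot.snapshot("side")[100:300,140:380,::-1],None,fx=3,fy=3);cv2.imwrite("pics/side3.png",a)
s=robot.get_state();p0=s["eef_pos"];R0=rot(s["ee_rot"])
print(rel(p0,R0,[.646,-.171,.105],down(np.radians(-8))), proj("side",[.646,-.171,.125]))
E
```

```text
time_s 6.025
joint_pos [-0.3698  0.533  -0.015   1.035   0.0023  1.3429]
eef_pos [ 0.5946 -0.1618  0.102 ]
ee_rot [-0.0059  0.7554  0.6552 -0.0018]
ft_force [-0.0458 -0.8889 -0.3876]
width 0.002314958294044678
[-0.01 -0.   -0.   -0.16  5.12 -0.24] [[262.17220563 222.9420542 ]]
```

View pics/side3.png

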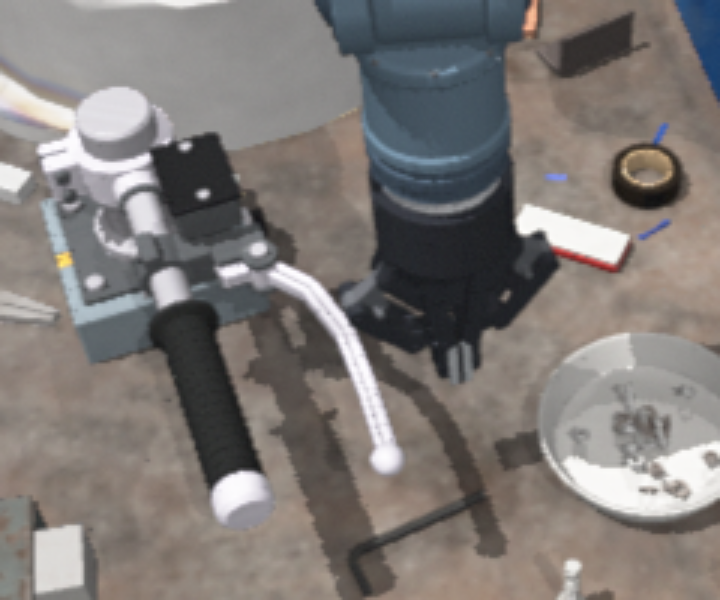

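The shut fingertips are at about crop (455,370), in front of the blade. The gripper's left knuckle, at about crop (345,305), looks close to the blade, so I'll check its height.

```bash
python3 - <<'E'
from plan import *
np.set_printoptions(precision=4,suppress=True)
s=robot.get_state();p0=s["eef_pos"];R0=rot(s["ee_rot"]);x=R0.apply([1,0,0]);y=R0.apply([0,1,0])
for u,v in((342,298),(350,318),(412,348),(455,380),(555,245),(548,268)):
  for off in(-.011,.011):
    o,d=ray("side",140+u/3,100+v/3); q=o+d*(((p0+off*x)-o)@x)/(d@x); print((u,v),off,"along y",(q-p0)@y,"z",q[2])
E
```

```text
(342, 298) -0.011 along y 0.05708022555142729 z 0.18165403832498883
(342, 298) 0.011 along y 0.06004278311839232 z 0.2080910883813637
(350, 318) -0.011 along y 0.054452449303771876 z 0.16272754333710748
(350, 318) 0.011 along y 0.05752313103655681 z 0.18994335508762794
(412, 348) -0.011 along y 0.020829928898323462 z 0.12030318646781923
(412, 348) 0.011 along y 0.02528406440684223 z 0.14926461799895496
(455, 380) -0.011 along y -0.003866878405191254 z 0.07708121253463684
(455, 380) 0.011 along y 0.0016034477666272702 z 0.10782108310935001
(555, 245) -0.011 along y -0.06936631749929761 z 0.17901895712553306
(555, 245) 0.011 along y -0.06120090942313434 z 0.20556443192195684
(548, 268) -0.011 along y -0.06510298941572183 z 0.1602692521121688
(548, 268) 0.011 along y -0.05711300296956408 z 0.18758621428912914
```

Call:
{"op": "carry_out", "data": {
  "rows": [
    {"wx":-0.01,"wy":0,"wz":0,"dx":-0.1,"dy":0.8,"dz":-0.9,"hand":0},
    {"wx":-0.01,"wy":0,"wz":0,"dx":-0.15,"dy":1.6,"dz":-0.9,"hand":0},
    {"wx":-0.01,"wy":0,"wz":0,"dx":-0.15,"dy":2.4,"dz":-0.9,"hand":0},
    {"wx":-0.01,"wy":0,"wz":0,"dx":-0.15,"dy":3.0,"dz":-0.9,"hand":0},
    {"wx":-0.01,"wy":0,"wz":0,"dx":-0.15,"dy":3.0,"dz":-0.9,"hand":0},
    {"wx":-0.01,"wy":0,"wz":0,"dx":-0.15,"dy":3.0,"dz":-0.9,"hand":0}
  ]
}}

```text
time_s: 6.82
eef_pos: [0.6239, -0.1677, 0.1082]
ee_rot: [-0.003, 0.756, 0.655, 0.001]
ft_force: [-0.8, -1.3, 0.2]
width: -0.001
grasp_force: 0.0
```

Call:
{"op": "carry_out", "data": {
  "rows": [
    {"wx":0,"wy":0,"wz":0,"dx":0,"dy":0.2,"dz":0,"hand":0},
    {"wx":0,"wy":0,"wz":0,"dx":0,"dy":0.4,"dz":0,"hand":0},
    {"wx":0,"wy":0,"wz":0,"dx":0,"dy":0.6,"dz":0,"hand":0},
    {"wx":0,"wy":0,"wz":0,"dx":0,"dy":0.8,"dz":0,"hand":0},
    {"wx":0,"wy":0,"wz":0,"dx":0,"dy":0.9,"dz":0,"hand":0},
    {"wx":0,"wy":0,"wz":0,"dx":0,"dy":1.0,"dz":0,"hand":0},
    {"wx":0,"wy":0,"wz":0,"dx":0,"dy":1.0,"dz":0,"hand":0}
  ]
}}

```text
time_s: 7.7
eef_pos: [0.6336, -0.1686, 0.1083]
ee_rot: [-0.004, 0.755, 0.655, 0.001]
ft_force: [-2.3, 1.7, 0.4]
width: -0.0
grasp_force: 1.3
```

```bash
python3 st.py; python3 - <<'E'
from plan import *
a=cv2.resize(robot.snapshot("side")[120:280,160:340,::-1],None,fx=4,fy=3.7);cv2.imwrite("pics/side4.png",a)
E
```

```text
time_s 7.7
joint_pos [-0.3592  0.6004  0.1182  1.0939  0.005   1.3534]
eef_pos [ 0.6336 -0.1686  0.1083]
ee_rot [-0.0035  0.7554  0.6553  0.0009]
ft_force [-2.2988  1.6969  0.4454]
width -0.00031631356228633775
```

View pics/side4.png

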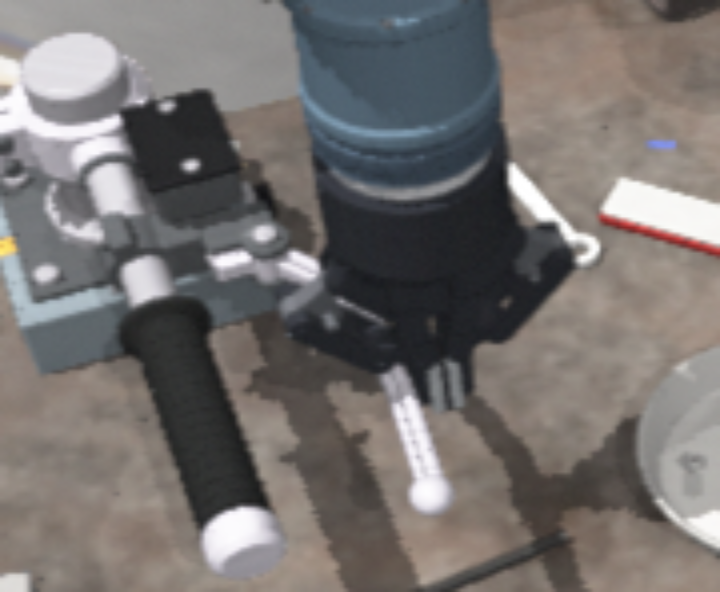

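Fingers have met the blade (reading −2.3 N, blade beside the fingertip at about (410,385) in the crop). I'll press slowly along the lever's arc.

Call:
{"op": "carry_out", "data": {
  "rows": [
    {"wx":0,"wy":0,"wz":0.01,"dx":0.05,"dy":0.15,"dz":0,"hand":0},
    {"wx":0,"wy":0,"wz":0.03,"dx":0.1,"dy":0.3,"dz":0,"hand":0},
    {"wx":0,"wy":0,"wz":0.04,"dx":0.15,"dy":0.45,"dz":0,"hand":0},
    {"wx":0,"wy":0,"wz":0.05,"dx":0.2,"dy":0.6,"dz":0,"hand":0},
    {"wx":0,"wy":0,"wz":0.07,"dx":0.25,"dy":0.75,"dz":0,"hand":0},
    {"wx":0,"wy":0,"wz":0.08,"dx":0.3,"dy":0.9,"dz":0,"hand":0},
    {"wx":0,"wy":0,"wz":0.1,"dx":0.35,"dy":1.05,"dz":0,"hand":0},
    {"wx":0,"wy":0,"wz":0.11,"dx":0.4,"dy":1.2,"dz":0,"hand":0},
    {"wx":0,"wy":0,"wz":0.11,"dx":0.4,"dy":1.2,"dz":0,"hand":0}
  ]
}}

```text
time_s: 8.88
eef_pos: [0.6462, -0.1661, 0.1082]
ee_rot: [-0.004, 0.79, 0.613, 0.001]
ft_force: [-2.9, 3.8, 1.6]
width: -0.004
grasp_force: 2.5
```

Call:
{"op": "carry_out", "data": {
  "rows": [
    {"wx":0,"wy":0,"wz":0.01,"dx":0.02,"dy":0.1,"dz":0,"hand":0},
    {"wx":0,"wy":0,"wz":0.02,"dx":0.04,"dy":0.2,"dz":0,"hand":0},
    {"wx":0,"wy":0,"wz":0.03,"dx":0.06,"dy":0.3,"dz":0,"hand":0},
    {"wx":0,"wy":0,"wz":0.04,"dx":0.08,"dy":0.4,"dz":0,"hand":0},
    {"wx":0,"wy":0,"wz":0.04,"dx":0.08,"dy":0.4,"dz":0,"hand":0}
  ]
}}

```text
time_s: 9.5
eef_pos: [0.65, -0.1659, 0.1081]
ee_rot: [-0.004, 0.802, 0.597, 0.001]
ft_force: [-4.3, 5.8, 1.0]
width: -0.001
grasp_force: 2.9
```

Tangential friction is building up because the turn pulls the finger inboard. I'll add outboard shift while continuing.

Call:
{"op": "carry_out", "data": {
  "rows": [
    {"wx":0,"wy":0,"wz":0,"dx":0.1,"dy":0.05,"dz":0,"hand":0},
    {"wx":0,"wy":0,"wz":0,"dx":0.2,"dy":0.1,"dz":0,"hand":0},
    {"wx":0,"wy":0,"wz":0,"dx":0.25,"dy":0.2,"dz":0,"hand":0},
    {"wx":0,"wy":0,"wz":0,"dx":0.25,"dy":0.2,"dz":0,"hand":0}
  ]
}}

```text
time_s: 10.0
eef_pos: [0.6521, -0.1656, 0.1081]
ee_rot: [-0.003, 0.803, 0.596, -0.0]
ft_force: [-7.2, 1.7, 0.6]
width: -0.002
grasp_force: 3.2
```

```bash
cat >> st.py <<'E'
q=rot(s["ee_rot"]);print("tool-axes force",q.inv().apply(s["ft_force"]))
E
python3 st.py
```

```text
time_s 10.0
joint_pos [-0.3444  0.6367  0.1818  1.1222  0.0031  1.5193]
eef_pos [ 0.6521 -0.1656  0.1081]
ee_rot [-0.0035  0.8027  0.5963 -0.0005]
ft_force [-7.2286  1.7058  0.6362]
width -0.0023060934445740507
tool-axes force [-0.4519 -7.417  -0.5921]
```

Call:
{"op": "carry_out", "data": {
  "rows": [
    {"wx":0,"wy":0,"wz":0,"dx":0,"dy":0.06,"dz":0,"hand":0},
    {"wx":0,"wy":0,"wz":0,"dx":0,"dy":0.12,"dz":0,"hand":0},
    {"wx":0,"wy":0,"wz":0,"dx":0,"dy":0.18,"dz":0,"hand":0},
    {"wx":0,"wy":0,"wz":0,"dx":0,"dy":0.25,"dz":0,"hand":0},
    {"wx":0,"wy":0,"wz":0,"dx":0,"dy":0.25,"dz":0,"hand":0}
  ]
}}

```text
time_s: 10.62
eef_pos: [0.6531, -0.1655, 0.1077]
ee_rot: [-0.005, 0.803, 0.596, -0.001]
ft_force: [-8.6, 3.5, 1.7]
width: 0.0
grasp_force: 4.8
```

```bash
python3 st.py
```

```text
time_s 10.625
joint_pos [-0.344   0.6417  0.1898  1.1281  0.0037  1.5195]
eef_pos [ 0.6531 -0.1655  0.1077]
ee_rot [-0.0049  0.8026  0.5964 -0.001 ]
ft_force [-8.5863  3.4628  1.7017]
width 0.0003049291118514486
tool-axes force [ 0.8452 -9.2353 -1.6145]
```

Call:
{"op": "carry_out", "data": {
  "rows": [
    {"wx":0,"wy":0,"wz":0,"dx":0,"dy":0.08,"dz":0,"hand":0},
    {"wx":0,"wy":0,"wz":0,"dx":0,"dy":0.16,"dz":0,"hand":0},
    {"wx":0,"wy":0,"wz":0,"dx":0,"dy":0.24,"dz":0,"hand":0},
    {"wx":0,"wy":0,"wz":0,"dx":0,"dy":0.32,"dz":0,"hand":0},
    {"wx":0,"wy":0,"wz":0,"dx":0,"dy":0.32,"dz":0,"hand":0}
  ]
}}

```text
time_s: 11.25
eef_pos: [0.6545, -0.1655, 0.1071]
ee_rot: [-0.007, 0.803, 0.597, -0.002]
ft_force: [-12.2, 6.5, 3.8]
width: -0.003
grasp_force: 6.8
```

```bash
python3 st.py
```

```text
time_s 11.25
joint_pos [-0.3435  0.6484  0.2002  1.1357  0.0042  1.5198]
eef_pos [ 0.6545 -0.1655  0.1071]
ee_rot [-0.0066  0.8026  0.5965 -0.0019]
ft_force [-12.1744   6.5447   3.8043]
width -0.0028793035458690307
tool-axes force [  2.7748 -13.5919  -3.6169]
```

Call:
{"op": "carry_out", "data": {
  "rows": [
    {"wx":0,"wy":0,"wz":0,"dx":0.1,"dy":0.1,"dz":0,"hand":0},
    {"wx":0,"wy":0,"wz":0,"dx":0.1,"dy":0.1,"dz":0,"hand":0},
    {"wx":0,"wy":0,"wz":0,"dx":0.1,"dy":0.1,"dz":0,"hand":0}
  ]
}}

```text
time_s: 11.62
eef_pos: [0.6552, -0.1654, 0.107]
ee_rot: [-0.006, 0.803, 0.596, -0.003]
ft_force: [-13.7, 4.0, 3.8]
width: 0.0
grasp_force: 7.2
```

Call:
{"op": "carry_out", "data": {
  "rows": [
    {"wx":0,"wy":0,"wz":0,"dx":0,"dy":-0.3,"dz":0,"hand":0},
    {"wx":0,"wy":0,"wz":-0.01,"dx":-0.1,"dy":-0.6,"dz":0,"hand":0},
    {"wx":0,"wy":0,"wz":-0.02,"dx":-0.2,"dy":-0.9,"dz":0,"hand":0},
    {"wx":0,"wy":0,"wz":-0.04,"dx":-0.35,"dy":-1.2,"dz":0,"hand":0},
    {"wx":0,"wy":0,"wz":-0.06,"dx":-0.5,"dy":-1.5,"dz":0,"hand":0},
    {"wx":0,"wy":0,"wz":-0.09,"dx":-0.65,"dy":-1.8,"dz":0,"hand":0},
    {"wx":0,"wy":0,"wz":-0.11,"dx":-0.75,"dy":-2.1,"dz":0,"hand":0},
    {"wx":0,"wy":0,"wz":-0.13,"dx":-0.85,"dy":-2.5,"dz":0,"hand":0},
    {"wx":0,"wy":0,"wz":-0.15,"dx":-0.85,"dy":-3.1,"dz":0,"hand":0},
    {"wx":0,"wy":0,"wz":-0.15,"dx":-0.85,"dy":-3.8,"dz":0,"hand":0},
    {"wx":0,"wy":0,"wz":-0.15,"dx":-0.85,"dy":-4.1,"dz":0,"hand":0},
    {"wx":0,"wy":0,"wz":-0.15,"dx":-0.85,"dy":-4.1,"dz":0,"hand":0}
  ]
}}

```text
time_s: 13.12
eef_pos: [0.6183, -0.1624, 0.1088]
ee_rot: [-0.003, 0.755, 0.655, 0.001]
ft_force: [-0.1, -0.5, -0.1]
width: 0.002
grasp_force: 0.0
```

```bash
python3 st.py; python3 - <<'E'
from plan import *
a=cv2.resize(robot.snapshot("side")[120:280,160:340,::-1],None,fx=4,fy=3.7);cv2.imwrite("pics/side5.png",a)
E
```

```text
time_s 13.125
joint_pos [-0.3584  0.5656  0.0593  1.068   0.0047  1.3543]
eef_pos [ 0.6183 -0.1624  0.1088]
ee_rot [-0.0027  0.7555  0.6552  0.0012]
ft_force [-0.0671 -0.5158 -0.1364]
width 0.0018251331716489625
tool-axes force [-0.5208  0.0069  0.1336]
```

View pics/side5.png

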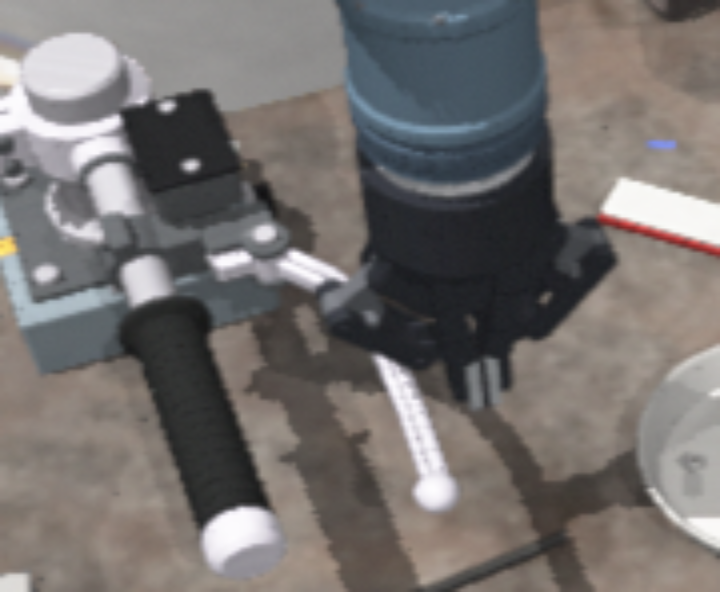

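The lever is fully out again: the ball is back at (269,253), its original pixel position. Starting the second press.

Call:
{"op": "carry_out", "data": {
  "rows": [
    {"wx":0,"wy":0,"wz":0,"dx":-0.25,"dy":0.4,"dz":0,"hand":0},
    {"wx":0,"wy":0,"wz":0,"dx":-0.5,"dy":0.8,"dz":0,"hand":0},
    {"wx":0,"wy":0,"wz":0,"dx":-0.5,"dy":1.05,"dz":0,"hand":0},
    {"wx":0,"wy":0,"wz":0,"dx":-0.5,"dy":1.2,"dz":0,"hand":0},
    {"wx":0,"wy":0,"wz":0.01,"dx":-0.4,"dy":1.4,"dz":0,"hand":0},
    {"wx":0,"wy":0,"wz":0.03,"dx":-0.3,"dy":1.6,"dz":0,"hand":0},
    {"wx":0,"wy":0,"wz":0.05,"dx":-0.2,"dy":1.8,"dz":0,"hand":0},
    {"wx":0,"wy":0,"wz":0.07,"dx":-0.1,"dy":2.0,"dz":0,"hand":0},
    {"wx":0,"wy":0,"wz":0.09,"dx":0,"dy":2.2,"dz":0,"hand":0},
    {"wx":0,"wy":0,"wz":0.11,"dx":0.1,"dy":2.4,"dz":0,"hand":0},
    {"wx":0,"wy":0,"wz":0.13,"dx":0.2,"dy":2.6,"dz":0,"hand":0},
    {"wx":0,"wy":0,"wz":0.14,"dx":0.3,"dy":2.8,"dz":0,"hand":0}
  ]
}}

```text
time_s: 14.68
eef_pos: [0.6463, -0.1638, 0.1085]
ee_rot: [-0.003, 0.8, 0.6, 0.001]
ft_force: [-2.7, -1.5, 0.7]
width: -0.001
grasp_force: 1.4
```

```bash
python3 st.py
```

```text
time_s 14.675
joint_pos [-0.3451  0.622   0.1568  1.1098  0.004   1.5087]
eef_pos [ 0.6463 -0.1638  0.1085]
ee_rot [-0.0029  0.7998  0.6003  0.0005]
ft_force [-2.6851 -1.5421  0.6959]
width -0.0005824895420429375
tool-axes force [-2.2277 -2.1503 -0.697 ]
```

Call:
{"op": "carry_out", "data": {
  "rows": [
    {"wx":0,"wy":0,"wz":0.01,"dx":0,"dy":0.12,"dz":0,"hand":0},
    {"wx":0,"wy":0,"wz":0.02,"dx":0,"dy":0.24,"dz":0,"hand":0},
    {"wx":0,"wy":0,"wz":0.03,"dx":0.02,"dy":0.36,"dz":0,"hand":0},
    {"wx":0,"wy":0,"wz":0.03,"dx":0.05,"dy":0.48,"dz":0,"hand":0},
    {"wx":0,"wy":0,"wz":0.03,"dx":0.08,"dy":0.6,"dz":0,"hand":0},
    {"wx":0,"wy":0,"wz":0.03,"dx":0.1,"dy":0.7,"dz":0,"hand":0},
    {"wx":0,"wy":0,"wz":0.03,"dx":0.12,"dy":0.8,"dz":0,"hand":0},
    {"wx":0,"wy":0,"wz":0.03,"dx":0.15,"dy":0.9,"dz":0,"hand":0},
    {"wx":0,"wy":0,"wz":0.03,"dx":0.15,"dy":0.9,"dz":0,"hand":0}
  ]
}}

```text
time_s: 15.8
eef_pos: [0.6535, -0.1628, 0.1078]
ee_rot: [-0.005, 0.808, 0.589, 0.0]
ft_force: [-7.9, 4.3, 2.0]
width: 0.001
grasp_force: 4.2
```

```bash
python3 st.py
```

```text
time_s 15.8
joint_pos [-0.3412  0.6406  0.188   1.127   0.0062  1.5411]
eef_pos [ 0.6535 -0.1628  0.1078]
ee_rot [-0.0054  0.8082  0.5888  0.0001]
ft_force [-7.9176  4.2629  2.0205]
width 0.0006172583495783055
tool-axes force [ 1.6434 -8.8602 -1.9336]
```

Call:
{"op": "carry_out", "data": {
  "rows": [
    {"wx":0,"wy":0,"wz":0,"dx":0.03,"dy":0.08,"dz":0,"hand":0},
    {"wx":0,"wy":0,"wz":0,"dx":0.06,"dy":0.16,"dz":0,"hand":0},
    {"wx":0,"wy":0,"wz":0,"dx":0.1,"dy":0.24,"dz":0,"hand":0},
    {"wx":0,"wy":0,"wz":0,"dx":0.1,"dy":0.32,"dz":0,"hand":0},
    {"wx":0,"wy":0,"wz":0,"dx":0.1,"dy":0.38,"dz":0,"hand":0},
    {"wx":0,"wy":0,"wz":0,"dx":0.1,"dy":0.38,"dz":0,"hand":0},
    {"wx":0,"wy":0,"wz":0,"dx":0.1,"dy":0.38,"dz":0,"hand":0}
  ]
}}

```text
time_s: 16.68
eef_pos: [0.6555, -0.1627, 0.1073]
ee_rot: [-0.007, 0.808, 0.589, -0.001]
ft_force: [-11.3, 4.5, 3.1]
width: 0.001
grasp_force: 6.4
```

```bash
python3 st.py
```

```text
time_s 16.675
joint_pos [-0.3397  0.6484  0.2006  1.1357  0.0055  1.5429]
eef_pos [ 0.6555 -0.1627  0.1073]
ee_rot [-0.0068  0.8083  0.5887 -0.0013]
ft_force [-11.2761   4.5211   3.0553]
width 0.0008227929931603104
tool-axes force [  0.8607 -12.1568  -2.8978]
```

Call:
{"op": "carry_out", "data": {
  "rows": [
    {"wx":0,"wy":0,"wz":0,"dx":0,"dy":0.08,"dz":0,"hand":0},
    {"wx":0,"wy":0,"wz":0,"dx":0,"dy":0.16,"dz":0,"hand":0},
    {"wx":0,"wy":0,"wz":0,"dx":0,"dy":0.16,"dz":0,"hand":0},
    {"wx":0,"wy":0,"wz":0,"dx":0,"dy":0.16,"dz":0,"hand":0},
    {"wx":0,"wy":0,"wz":0,"dx":0,"dy":0.16,"dz":0,"hand":0},
    {"wx":0,"wy":0,"wz":0,"dx":0,"dy":0.16,"dz":0,"hand":0}
  ]
}}

```text
time_s: 17.42
eef_pos: [0.6562, -0.1627, 0.107]
ee_rot: [-0.008, 0.808, 0.589, -0.002]
ft_force: [-13.6, 6.0, 4.6]
width: 0.0
grasp_force: 7.4
```

```bash
python3 st.py; python3 - <<'E'
from plan import *
a=cv2.resize(robot.snapshot("side")[120:280,160:340,::-1],None,fx=4,fy=3.7);cv2.imwrite("pics/side6.png",a)
E
```

```text
time_s 17.425
joint_pos [-0.3395  0.6517  0.2059  1.1395  0.0058  1.5429]
eef_pos [ 0.6562 -0.1627  0.107 ]
ee_rot [-0.0076  0.8083  0.5888 -0.0017]
ft_force [-13.5673   6.0134   4.6314]
width 0.00028969846696001993
tool-axes force [  1.591  -14.8227  -4.4089]
```

View pics/side6.png

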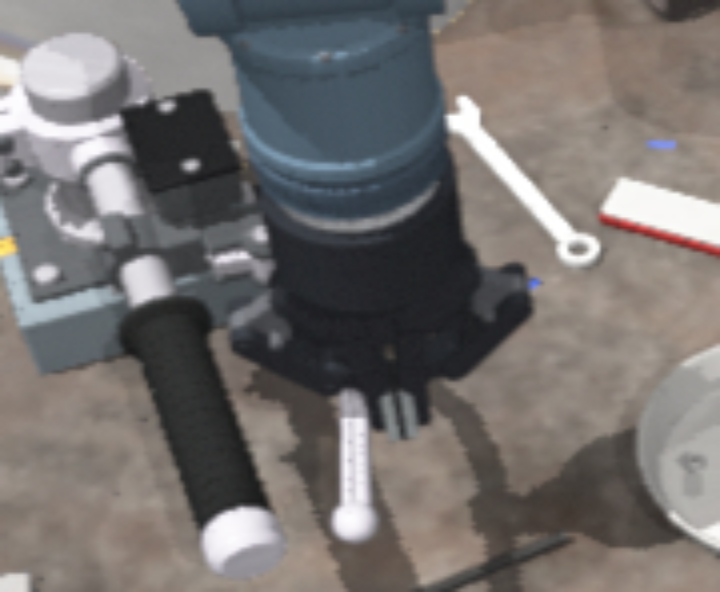

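The lever is held in at 14.8 N. The ball has moved to crop (354,522), clear of the grip, and the fingers touch only the outer face. Handing in.

```bash
python3 -c "
from h import *
print(onz('side',160+354/4,120+522/3.7,.125)); print(robot.job_done())"
```

```text
[ 0.69749574 -0.10928556  0.125     ]
the job is handed in; nothing more can be done
None
```

I pressed the lever in until it came up firm (about 14 N) and let it spring all the way back out. I then pressed it in again and handed the job in at 17.4 s with it held at about 15 N, clear of the grip; the hand-in gave no verdict.

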